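Fit up a frame corner for tacking

TASK

Push the longer loose piece of square tube across the welding table until it lies in the corner of the fit-up jig, ready to tack: its long side flat against the fence and its end butted tight and square against the side of the clamped tube. Only push it along the table with the fingers, without lifting or tipping it, leave everything else where it lies, and finish clear of it.

Things in the scene. Friction and masses are not known exactly. Their poses are not given: they have to be found in the camera images.
- corner (a point): Inner corner of the fixed fit-up jig: the point on the table top where the fence's face meets the side of the clamped tube. The jig is turned by up to 0.27 rad. Axes: +x level, square into the fence (roughly away from the robot); +y along the fence away from the clamped tube (roughly to the robot's left); z up. The space x < 0, y > 0 is open table.
- fence_mid (a point): Top edge of the fence, half-way along it; axes as for the corner. The fence is a bare steel 40 x 40 x 4 mm angle fixed to the table. In the corner's axes its flat upright face is the plane x = 0, 40 mm high, from y = -130 to +330 mm; its foot lies behind that face.
- clamped_tube (a point): Centre of the clamped tube: bare steel, 50 x 50 mm, 200 mm long, fixed, square to the fence, its end against it. In the corner's axes it fills x = -200 to 0, y = -50 to 0, z = 0 to 50 mm; its side facing the open table is the plane y = 0. A strap clamp across its top (76 mm high) and a flat corner magnet hold it, both lying to its y < 0 side.
- tube_mid (a point): Centre of the loose tube to push: bare steel, 50 x 50 mm, 150 mm long, open ends, 0.45 to 0.85 kg, lying in the open space. y runs along it (ends at -75, +75 mm), x across it (sides at -25, +25), z up. It starts within 0.5 rad of parallel to the fence, -y end towards the clamped tube. Home, its centre is at x = -25, y = +75, z = +25 mm of the corner's axes. It slides with 2 to 6 N.
- offcut_mid (a point): Centre of a short offcut of the same 50 x 50 mm tube, 40 mm long along its y axis, 50 mm high, lying near the robot's end of the clamped tube. Not part of the job: leave it alone.
- flap_disc: Flap disc lying flat, 115 mm across, 16 mm high, origin at the centre of its underside; on the left, towards the robot. Leave alone.
- grind_disc: Yellowish grinding disc lying flat, 115 mm across, 11 mm high, origin at the centre of its underside; behind the fence. Leave alone.
- plate: Thick steel plate with a bore and two cut corners, 74 x 85 x 22 mm, origin under its centre; left of the jig. Leave alone.
- tape: Tape measure, 68 x 62 x 40 mm, origin under its centre; behind the fence. Leave alone.
- square: Combination square: 300 mm rule lying along its x axis with a blue head 18 mm high near its -x end, origin under the middle of the rule; on the right of the table. Leave alone.
- grinder: Angle grinder, about 300 mm long along its x axis and 85 mm high, origin under it 80 mm from its head end; on the left of the table. Leave alone.
- tube: The same loose tube, with its origin at the centre of its underside, 25 mm below point tube_mid; same axes.

How it is judged:
By the outcome, as a careful person would: the job done as asked, in the order asked, and still so for the second after the job is handed in, with the robot touching nothing.
It also fails if it takes over 51 s, if anything falls off the work surface, if the arm or the gripper's body presses on something with over 40 N, if the wrist force passes 120 N, or if a joint passes its speed limit or range.

ROBOT

A 6-joint arm with a two-finger parallel gripper is mounted at the origin on the work surface. World frame = base frame: x ahead of the robot, y to its left, z up, the work surface at z = 0. Lengths are in m, angles in degrees, forces in N, time in s.
With the tool pointing down it reaches from about 0.35 to 0.875 m from the base axis. Payload 4.2 kg.
Tool frame: the origin (TCP) lies midway between the tips of the shut fingers; the grasp point (between the pads) lies 19 mm behind it; z points along the fingers, y is the direction in which the jaws open and shut (so a half turn about z gives the same grasp; the last joint's range is limited). The gripper opens to 87 mm and grips with 3 to 60 N. Pads are 19 mm wide; open, the fingers measure 117 mm over their backs; the gripper's body (75 mm by 190 mm) begins 51 mm behind the grasp point.
Start: joints at [79.618, 22.042, 0.453, 0, -68.411, -14.817], TCP at [0.266, 0.566, 0.223] pointing down, gripper open.
Joint ranges: [-179.83, 179.83], [-69.29, 118.12], [-61.27, 80.66], [-181.25, 117.63], [-171.15, -9.14], [-177.46, 177.46]. Speed limits (degrees/s): [159.86, 159.86, 180, 180, 180, 180].

INTERFACE

Orientations are given as a 3x3 rotation matrix whose columns are the frame's x, y, z axes.
In Python, from station import r gives the robot as it stands.
- The arm moves only by the tool carry_out, never from a script. Its argument "steps" is a list of rows, each a list of 2 entries, a list of its own where there are three numbers: the shift along the tool's x, y, z in cm, then the turn about the tool's z in degrees. In form: [[[x, y, z], twist], ...]. A call has 1 to 20 rows; each row is the pose to reach, as a shift and turn from the pose measured when the call began, along the tool's axes at that moment; what a row does not reach only later rows make up. A row lasts 1/10 s, in which the tool goes at most 50 mm and 8.59 degrees, less where a joint would pass 70% of its speed; a pose out of reach is approached as far as the arm can. A call with a gripper value outside its range is refused whole. "gripper" is the gripper's target within -1 to 1 (fully open at 1, half-way at 0, shut at -1), set as the call begins (left out, the last holds). The fingers move at their own pace and stop on an object; the grip force is fixed at half the most. Time passes only in rows, so rows that repeat a pose let the fingers close. It gives the time, the measured TCP pose, the force and the opening at its end, in the units of the state.
- r.sense(): the state, without advancing time (a new reading comes with each control period).
- r.capture(name): name is "scene" or "top" or "wrist"; returns the picture (420x560x3 uint8, red, green, blue); there is no depth.
- r.calibration(name): a dict with "camera_matrix" (3x3 intrinsics, pixels), "world_from_camera" (4x4, takes a point from camera to world coordinates). Camera axes: x right, y up, looking along -z (the intrinsics and any distortion apply to the point x, -y, -z); pixel columns grow to the right and rows downward; lengths in m; the calibration is good to about 2 mm. A picture is of the moment at which its call begins: read the wrist's pose just before it. calibration takes no time and is no camera call; for the wrist camera it gives the pose at the moment of the call.
- r.finish_job(): hands the job in, once; it reports no verdict.
Trained networks look in the newest picture that a camera, given by its name, has taken for a name from the list of things; names that differ only in an ending like _2 or _b are one class to them, and where a whole thing is asked for, a point or a joint stands for the part that bears it (a point fixed in the world has none). Each returns a list of dicts, best first, with "confidence" (0 to 1); they miss things now and then, are a little off and sometimes report something else, mostly with a low value. They report only what shows in the picture. A call takes as long as a camera call.
- r.cut_out(camera, target): "pixels" (420x560 bool, what is visible of it).
- r.place_of(camera, target): "centre" ([x, y, z] in m, in world coordinates, good to about 4 mm: a listed point, or the origin of a listed thing).
The state is a dict: "time_s": time; "joints": joint angles; "joint_velocities": joint speeds; "effort": joint torques, N m; "tcp_pos": TCP position; "ee_rot": TCP orientation; "wrist_force": force on the tool from outside, world axes, zero at the start; "moment": the same for the moment, N m; "gripper_width": opening from 0.0 (shut) to 1.0 (fully open).
Only numpy, scipy, OpenCV 4.12 (cv2) and the standard library are available. Lean on these libraries where they do the work, as an engineer would, in place of code of your own. Each camera call takes 0.05 s, during which the arm holds its last target. There are 200 camera calls.

## Working session

There is one attempt and no reset: what is moved stays moved. The work goes in short steps, Python scripts to look and compute and a tool call to move; the robot and the scene stay as the last step left them, time stands still between calls to the robot, and variables do not carry over. Pictures are saved under pics/ and viewed, about 8 in all and at most 12, crops included, and the job is handed in when it is done.

Besides the shell and the picture viewer there is one more tool, called after "Request:" in YAML: its name, and indented under it one key for each argument. carry_out: Moves the arm, as the interface text tells. Its arguments: {"type":"object","properties":{"steps":{"type":"array","items":{"type":"array"}},"gripper":{"type":"number"}},"required":["steps"]}

```bash
mkdir -p pics; ls; python3 - <<'E'
from station import r
import cv2,numpy as np
s=r.sense();print({k:np.round(v,3).tolist() for k,v in s.items()})
for c in("top","scene"):
    im=r.capture(c);cv2.imwrite(f"pics/{c}0.png",im[:,:,::-1])
    for t in("corner","fence_mid","clamped_tube","tube_mid","tube","offcut_mid","plate","flap_disc","grinder"):
        print(c,t,[(np.round(d["centre"],4).tolist(),round(d["confidence"],2)) for d in r.place_of(c,t)[:2]])
    print(r.calibration(c))
E
```

```text
pics
{'time_s': 0.0, 'joints': [79.62, 22.091, 0.38, -0.03, -68.41, -14.816], 'joint_velocities': [0.064, 0.023, 0.027, 0.087, -0.06, -0.076], 'effort': [0.001, -39.067, 18.739, 4.219, 0.011, -0.0], 'tcp_pos': [0.266, 0.565, 0.221], 'ee_rot': [[0.905, -0.426, -0.001], [-0.426, -0.905, -0.002], [0.0, 0.002, -1.0]], 'wrist_force': [-0.254, 0.217, 0.385], 'moment': [0.029, -0.034, 0.007], 'gripper_width': 0.999}
top corner [([0.6048, -0.1383, 0.0017], 0.96)]
top fence_mid [([0.607, -0.0383, 0.039], 0.87)]
top clamped_tube [([0.503, -0.1622, 0.0277], 0.72)]
top tube_mid [([0.5045, -0.4232, 0.0014], 0.71), ([0.5108, 0.0297, 0.0218], 0.56)]
top tube [([0.5052, 0.0299, 0.0042], 0.87), ([0.51, 0.0293, 0.0223], 0.55)]
top offcut_mid [([0.3801, -0.0903, 0.0256], 0.72)]
top plate [([0.5046, 0.2636, 0.003], 0.86)]
top flap_disc [([0.4023, 0.3404, 0.005], 0.74)]
top grinder [([0.5314, 0.5506, -0.0016], 0.9)]
{'camera_matrix': array([[492.55359798,   0.        , 280.27778224],
       [  0.        , 492.55359798, 210.16994484],
       [  0.        ,   0.        ,   1.        ]]), 'world_from_camera
[... 512 characters left out ...]
0.0377, 0.0022], 0.65)]
scene offcut_mid [([0.3802, -0.0895, 0.0277], 0.49)]
scene plate [([0.5042, 0.2627, -0.0034], 0.67)]
scene flap_disc [([0.4002, 0.3408, -0.0039], 0.98)]
scene grinder [([0.5316, 0.5518, -0.0007], 0.97), ([0.5052, 0.0351, 0.0254], 0.45)]
{'camera_matrix': array([[515.08387919,   0.        , 279.22737627],
       [  0.        , 515.08387919, 209.01435893],
       [  0.        ,   0.        ,   1.        ]]), 'world_from_camera': array([[-0.77527595, -0.5408797 ,  0.32618454,  1.09844972],
       [ 0.63140872, -0.65022967,  0.42252148,  0.74719538],
       [-0.01643842,  0.53352651,  0.84562358,  1.43363026],
       [ 0.        ,  0.        ,  0.        ,  1.        ]])}
```

```bash
python3 - <<'E'
import cv2
im=cv2.imread("pics/top0.png")[90:290,180:420]
cv2.imwrite("pics/top0c.png",cv2.resize(im,None,fx=3,fy=3,interpolation=cv2.INTER_CUBIC))
E
```

```text
(no output)
```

View pics/top0c.png

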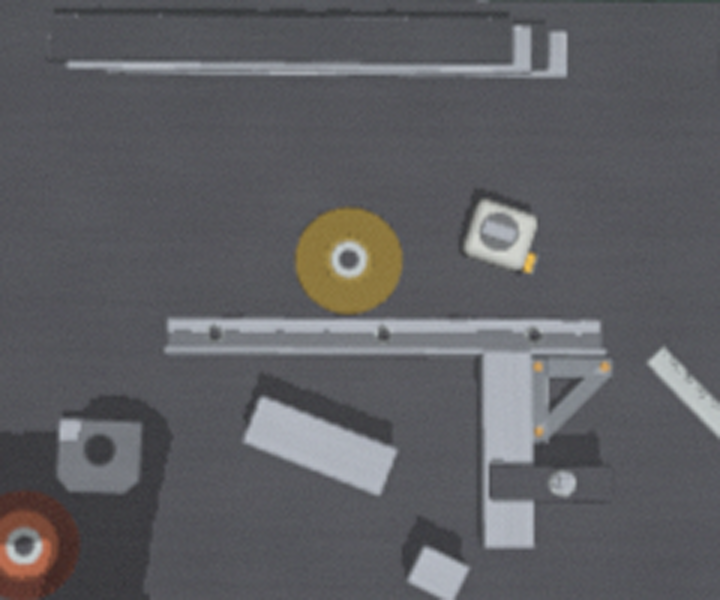

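View pics/scene0.png

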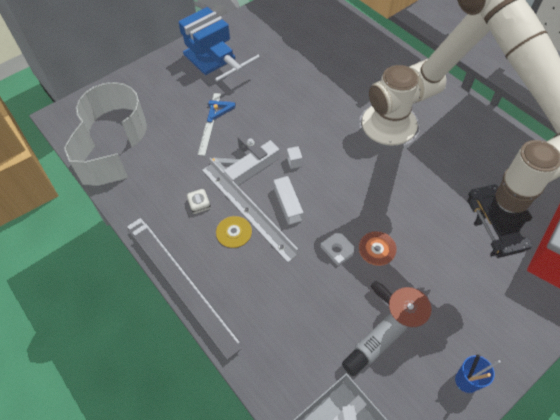

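```bash
cat > h.py <<'E'
from station import r
import numpy as np,cv2
from scipy.optimize import minimize
def proj(c,P):
    K,T=c["camera_matrix"],c["world_from_camera"]
    p=(np.atleast_2d(P)-T[:3,3])@T[:3,:3]
    p=p*[1,-1,-1]; q=p@K.T
    return q[:,:2]/q[:,2:]
def ray(c,px,z):
    K,T=c["camera_matrix"],c["world_from_camera"]
    d=np.linalg.solve(K,np.c_[px,np.ones(len(px))].T).T*[1,-1,-1]@T[:3,:3].T
    return T[:3,3]+d*((z-T[2,3])/d[:,2])[:,None]
def box(x,y,a,L,W=.05,H=.05):
    R=np.array([[np.cos(a),-np.sin(a)],[np.sin(a),np.cos(a)]])
    return np.array([[*(R@[sx*W/2,sy*L/2]+[x,y]),z] for sx in(-1,1) for sy in(-1,1) for z in(0,H)])
def fit(views,L,x0):
    def cost(v):
        s=0
        for c,m in views:
            h=cv2.convexHull(proj(c,box(v[0],v[1],v[2],L)).astype(np.float32))
            f=np.zeros((420*4,560*4),np.uint8)
            cv2.fillConvexPoly(f,np.round((h+.5)*4*16).astype(np.int32),1,shift=4)
            f=cv2.resize(f.astype(np.float32),(560,420),interpolation=cv2.INTER_AREA)
            s+=np.abs(f-m).sum()
        return s
    b=minimize(cost,x0,method="Nelder-Mead",options=dict(initial_simplex=np.array(x0)+np.array([[0,0,0],[.01,0,0],[0,.01,0],[0,0,.15]]),xatol=1e-4,fatol=.1))
    return b.x,b.fun
E
python3 - <<'E'
from h import *
V=[]
for c in("top","scene"):
    r.capture(c); d=r.cut_out(c,"tube_mid")
    for e in d[:3]: 
        yx=np.argwhere(e["pixels"]); print(c,round(e["confidence"],2),len(yx),yx.mean(0).round(1))
    cal=r.calibration(c)
    d=min(d,key=lambda e:np.linalg.norm(np.argwhere(e["pixels"]).mean(0)[::-1]-proj(cal,[.508,.033,.025])[0]))
    V.append((cal,d["pixels"].astype(float)))
for v in(V[:1],V[1:],V):
    x,f=fit(v,.15,[.508,.033,-.4 if 0 else .35]);print("tube",x.round(4),np.degrees(x[2]).round(1),round(f))
    x,f=fit(v,.15,[.508,.033,-.35]);print("tube",x.round(4),np.degrees(x[2]).round(1),round(f))
c=V[0][0];r.capture("top")
for t in("fence_mid","clamped_tube"):
    d=r.cut_out("top",t)
    m=d[0]["pixels"];yx=np.argwhere(m);print(t,round(d[0]["confidence"],2),len(yx),yx.min(0),yx.max(0))
# fence face line: lower edge of the bright strip in grey image, subpixel, columns 240..335
g=cv2.cvtColor(r.capture("top"),cv2.COLOR_RGB2GRAY).astype(float)
print(g[200:214,240:340:20].T.astype(int))
g2=cv2.GaussianBlur(g,(0,0),.7)
pts=[]
for u in range(238,338):
    col=g2[200:214,u];k=np.argmax(col[4:])+4
    for j in range(k,13):
        th=(col[k]+col[13])/2
        if col[j]>=th>col[j+1]: pts.append([u,200+j+(col[j]-th)/(col[j]-col[j+1])]);break
pts=np.array(pts);l=cv2.fitLine(pts.astype(np.float32),cv2.DIST_HUBER,0,.01,.01).ravel();print(l,len(pts))
e=np.array([[l[2]+(u-l[2]),l[3]+(u-l[2])*l[1]/l[0]] for u in(235,381)])
for z in(0,.04):
    P=ray(c,e,z);dd=P[0]-P[1];print(z,P.round(4).tolist(),"yaw",np.degrees(np.arctan2(-dd[0],dd[1])))
print(r.sense()["time_s"])
E
```

```text
top 0.64 750 [238.9 286.1]
scene 0.94 822 [200.6 288.2]
tube [ 0.5081  0.0341 -0.3995] -22.9 88
tube [ 0.5087  0.0342 -0.3908] -22.4 86
tube [ 0.5122  0.0351 -0.3701] -21.2 42
tube [ 0.5124  0.035  -0.3788] -21.7 43
tube [ 0.5104  0.0341 -0.375 ] -21.5 153
tube [ 0.5105  0.0342 -0.3768] -21.6 154
fence_mid 0.61 3816 [195 235] [272 384]
clamped_tube 0.78 3653 [196 235] [272 384]
[[124 119 123 118 119 138 155 130 102  89  89  90  89  87]
 [157 122 124 121 122 142 159 133 103  87  89  88  88  89]
 [159 125 121 122 123 136 155 146 104  89  87  90  89  85]
 [165 125 122 124 122 133 154 145 104  84  87  87  90  92]
 [162 126 120 122 121 134 154 147 103  84  87  90  92  91]]
[9.9999321e-01 3.6902514e-03 2.7500000e+02 2.0759576e+02] 100
0 [[0.6088, 0.1984, 0.0], [0.6123, -0.2685, 0.0]] yaw 0.4400038017317739
0.04 [[0.6038, 0.1944, 0.04], [0.6073, -0.2606, 0.04]] yaw 0.44000380173176046
1.4
```

Request:
carry_out:
  steps:
    - [[37.5, 40, 0], -25.6]
    - [[37.5, 40, 0], -25.6]
    - [[37.5, 40, 0], -25.6]
    - [[37.5, 40, 0], -25.6]
    - [[37.5, 40, 0], -25.6]
    - [[37.5, 40, 0], -25.6]
    - [[37.5, 40, 0], -25.6]
    - [[37.5, 40, 0], -25.6]
    - [[37.5, 40, 0], -25.6]
    - [[37.5, 40, 0], -25.6]
    - [[37.5, 40, 0], -25.6]
    - [[37.5, 40, 0], -25.6]
    - [[37.5, 40, 0], -25.6]
    - [[37.5, 40, 5], -25.6]
    - [[37.5, 40, 10], -25.6]
    - [[37.5, 40, 10], -25.6]
  gripper: 1

```text
time_s: 3.0
tcp_pos: [0.43, 0.0433, 0.1176]
ee_rot: [[1.0, 0.008, -0.013], [0.008, -1.0, -0.005], [-0.014, 0.005, -1.0]]
wrist_force: [-0.8, -0.8, -0.1]
gripper_width: 1.002
```

Request:
carry_out:
  steps:
    - [[0, 0, 4], 0]
    - [[0, 0, 8], 0]
    - [[0, 0, 9.7], 0]
    - [[0, 0, 9.7], 0]

```text
time_s: 3.4
tcp_pos: [0.4287, 0.0438, 0.0203]
ee_rot: [[1.0, 0.011, -0.016], [0.011, -1.0, -0.007], [-0.016, 0.006, -1.0]]
wrist_force: [0.2, 0.4, 0.7]
gripper_width: 0.999
```

Request:
carry_out:
  steps:
    - [[1, 0, 0], 0]
    - [[2, 0, 0], 0]
    - [[3, 0, 0], 0]
    - [[3.8, 0, 0], 0]
    - [[4.6, 0, 0], 0]
    - [[5.4, 0, 0], 0]
    - [[6.2, 0, 0], 0]
    - [[7, 0, 0], 0]
    - [[7.8, 0, 0], 0]
    - [[8.6, 0, 0], 0]
    - [[9.4, 0, 0], 0]
    - [[10.0, 0, 0], 0]
    - [[10.5, 0, 0], 0]
    - [[10.5, 0, 0], 0]

```text
time_s: 4.8
tcp_pos: [0.5353, 0.0452, 0.0186]
ee_rot: [[1.0, 0.011, -0.013], [0.011, -1.0, -0.006], [-0.013, 0.006, -1.0]]
wrist_force: [-0.8, -0.6, 0.5]
gripper_width: 1.001
```

```bash
cat > look.py <<'E'
from h import *
import sys
n=sys.argv[1];g=[float(a) for a in sys.argv[2:5]]
V=[]
for c in("top","scene"):
    im=r.capture(c);cv2.imwrite(f"pics/{c}{n}.png",im[:,:,::-1]);cal=r.calibration(c)
    d=[e for e in r.cut_out(c,"tube_mid") if e["pixels"].any()]
    if d:
        d=min(d,key=lambda e:np.linalg.norm(np.argwhere(e["pixels"]).mean(0)[::-1]-proj(cal,[g[0],g[1],.025])[0]))
        V=[(cal,d["pixels"].astype(float))];x,f=fit(V,.15,g);print(c,x.round(4),np.degrees(x[2]).round(1),round(f),d["pixels"].sum())
    print([(np.round(e["centre"],4).tolist(),round(e["confidence"],2)) for e in r.place_of(c,"tube_mid")])
s=r.sense();print(s["time_s"],s["tcp_pos"].round(4),s["wrist_force"].round(1))
cv2.imwrite(f"pics/w{n}.png",r.capture("wrist")[:,:,::-1])
a=cv2.imread(f"pics/top{n}.png")[150:290,220:400];b=cv2.imread(f"pics/scene{n}.png")[110:270,180:360];w=cv2.imread(f"pics/w{n}.png")
a=cv2.resize(a,(400,311),interpolation=3);b=cv2.resize(b,(400,311),interpolation=3)
w=cv2.resize(w,(380,285));o=np.zeros((600,800,3),np.uint8);o[:311,:400]=a;o[:311,400:]=b;o[312:597,:380]=w
cv2.imwrite(f"pics/m{n}.png",o)
E
python3 look.py 1 .57 .035 0
```

```text
top [0.5329 0.0056 1.2895] 73.9 754 56
[([0.7155, 0.0045, -0.001], 0.62)]
scene [ 0.5757  0.0402 -0.0193] -1.1 141 817
[([0.5698, 0.0379, 0.0244], 0.71)]
5.1 [0.5344 0.0452 0.0188] [-0.1  0.2  0.8]
```

View pics/m1.png

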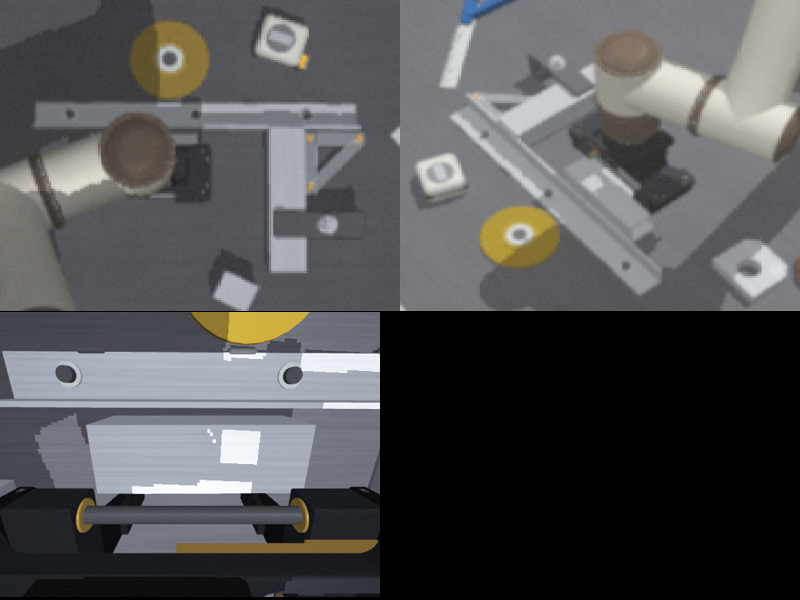

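Request:
carry_out:
  steps:
    - [[0.4, 0, 0], 0]
    - [[0.8, 0, 0], 0]
    - [[1.1, 0, 0], 0]
    - [[1.2, 0, 0], 0]

```text
time_s: 5.55
tcp_pos: [0.545, 0.0449, 0.0184]
ee_rot: [[1.0, 0.01, -0.018], [0.01, -1.0, -0.007], [-0.018, 0.007, -1.0]]
wrist_force: [-6.9, 0.5, 3.7]
gripper_width: 0.998
```

Request:
carry_out:
  steps:
    - [[0.1, 0, 0], 0]
    - [[0.2, 0, 0], 0]

```text
time_s: 5.75
tcp_pos: [0.545, 0.0447, 0.0179]
ee_rot: [[1.0, 0.009, -0.022], [0.008, -1.0, -0.007], [-0.022, 0.007, -1.0]]
wrist_force: [-8.0, 2.5, 4.6]
gripper_width: 1.001
```

Request:
carry_out:
  steps:
    - [[0.2, 0, 0], 0]
    - [[0.4, 0, 0], 0]
    - [[0.4, 0, 0], 0]

```text
time_s: 6.05
tcp_pos: [0.5449, 0.0441, 0.017]
ee_rot: [[0.999, 0.007, -0.031], [0.007, -1.0, -0.009], [-0.031, 0.009, -0.999]]
wrist_force: [-10.6, 2.5, 6.7]
gripper_width: 1.001
```

Request:
carry_out:
  steps:
    - [[-1, 0, 0], 0]
    - [[-3, 0, 0], 0]
    - [[-3, 0, -5], 0]
    - [[-3, 0, -10], 0]
    - [[-3, -5, -10], 8]
    - [[-3, -10, -10], 16]
    - [[-3, -11, -10], 24]
    - [[-2, -12, -10], 33]
    - [[0, -12, -10], 41]
    - [[3, -12, -10], 49]
    - [[3, -12, -10], 57]
    - [[3, -12, -10], 65]
    - [[3, -12, -10], 73]
    - [[3, -12, -10], 81]
    - [[3, -12, -10], 89.5]
    - [[3, -12, -10], 89.5]
    - [[3, -12, -10], 89.5]
  gripper: -0.68

```text
time_s: 7.75
tcp_pos: [0.5778, 0.1655, 0.1151]
ee_rot: [[0.019, -0.999, -0.029], [-1.0, -0.019, -0.008], [0.008, 0.03, -1.0]]
wrist_force: [0.1, -0.6, -0.2]
gripper_width: 0.16
```

```bash
python3 look.py 2 .58 .04 0; python3 -c "
from station import r
s=r.sense();print(s['ee_rot'].round(4).tolist(),s['gripper_width'])"
```

```text
top [0.5821 0.0411 0.0142] 0.8 48 830
[([0.5791, 0.0379, 0.0218], 0.96)]
scene [ 0.5619 -0.0427 -0.4272] -24.5 533 315
[([0.5783, 0.0423, 0.0254], 0.67)]
8.05 [0.5773 0.1652 0.115 ] [ 0.  -0.3 -0.2]
[[0.0162, -0.9994, -0.0309], [-0.9998, -0.0159, -0.009], [0.0085, 0.0311, -0.9995]] 0.15940894707847364
```

View pics/m2.png

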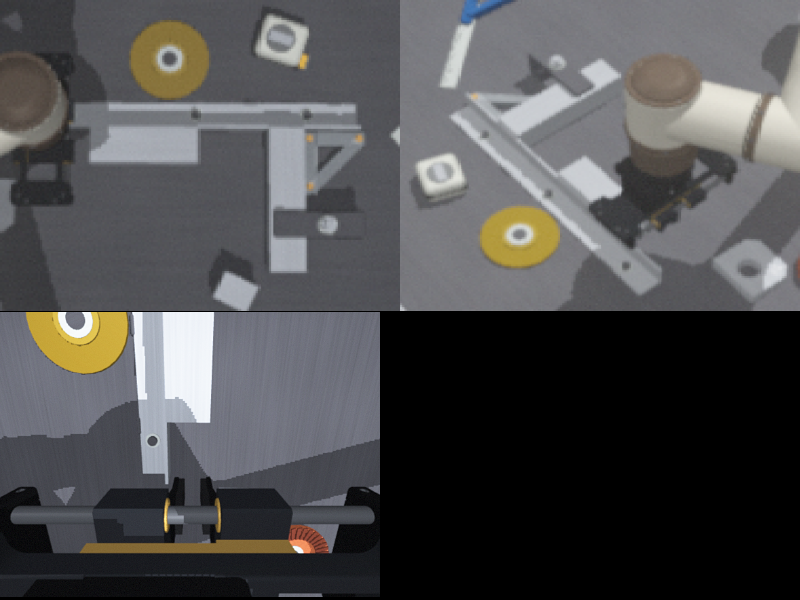

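Request:
carry_out:
  steps:
    - [[0, 0, 4], 0.5]
    - [[0, 0, 8], 0.5]
    - [[0, 0, 9], 0.5]
    - [[2, 0, 9], 0.5]
    - [[3, 0, 9], 0.5]
    - [[4, 0, 9], 0.5]
    - [[4.8, 0, 9], 0.5]
    - [[5.6, 0, 9], 0.5]
    - [[5.6, 0, 9], 0.5]

```text
time_s: 9.0
tcp_pos: [0.5758, 0.1075, 0.0264]
ee_rot: [[0.007, -1.0, -0.03], [-1.0, -0.006, -0.009], [0.009, 0.03, -1.0]]
wrist_force: [-0.2, -0.2, -0.1]
gripper_width: 0.159
```

Request:
carry_out:
  steps:
    - [[0.8, 0, 0], 0]
    - [[1.6, 0, 0], 0]
    - [[2.4, 0, 0], 0]
    - [[3.2, 0, 0], 0]
    - [[4, 0, 0], 0]
    - [[4.8, 0, 0], 0]
    - [[5.6, 0, 0], 0]
    - [[6.4, 0, 0], 0]
    - [[6.7, 0, 0], 0]

```text
time_s: 9.9
tcp_pos: [0.576, 0.0395, 0.0268]
ee_rot: [[0.006, -1.0, -0.03], [-1.0, -0.005, -0.009], [0.009, 0.03, -1.0]]
wrist_force: [-0.3, 1.8, -2.4]
gripper_width: 0.161
```

```bash
python3 look.py 3 .581 -.045 0; python3 -c "
from station import r
s=r.sense();print(s['ee_rot'].round(4).tolist(),s['gripper_width'])"
```

```text
top [ 0.5823 -0.053  -0.0257] -1.5 202 685
[([0.5815, -0.0485, 0.0217], 0.96)]
scene [ 0.6254 -0.1558 -0.0566] -3.2 1979 2751
[([0.5791, -0.0441, 0.0251], 0.65), ([0.7384, -0.1561, 0.0036], 0.26)]
10.2 [0.5763 0.0404 0.0271] [0.2 0.4 0.1]
[[0.007, -0.9995, -0.0298], [-0.9999, -0.0067, -0.0089], [0.0087, 0.0298, -0.9995]] 0.15965118822320576
```

View pics/m3.png

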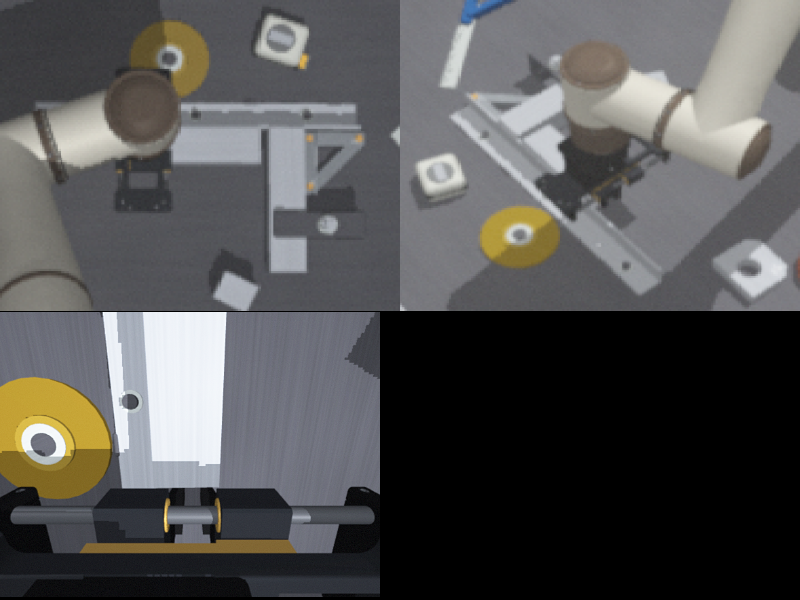

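Request:
carry_out:
  steps:
    - [[0.5, 0, 0], 0]
    - [[0.9, 0, 0], 0]
    - [[1.2, 0, 0], 0]
    - [[1.3, 0, 0], 0]

```text
time_s: 10.65
tcp_pos: [0.5764, 0.0273, 0.0272]
ee_rot: [[0.007, -1.0, -0.03], [-1.0, -0.006, -0.009], [0.009, 0.03, -1.0]]
wrist_force: [-0.2, 2.3, -0.8]
gripper_width: 0.161
```

Request:
carry_out:
  steps:
    - [[0.1, 0, 0], 0]
    - [[0.2, 0, 0], 0]
    - [[0.3, 0, 0], 0]

```text
time_s: 10.95
tcp_pos: [0.5768, 0.0263, 0.0272]
ee_rot: [[0.006, -1.0, -0.028], [-1.0, -0.006, -0.006], [0.006, 0.028, -1.0]]
wrist_force: [-1.5, 12.7, -0.1]
gripper_width: 0.159
```

Request:
carry_out:
  steps:
    - [[0.1, 0, 0], 0]
    - [[0.2, 0, 0], 0]
    - [[0.3, 0, 0], 0]

```text
time_s: 11.25
tcp_pos: [0.5769, 0.0263, 0.0272]
ee_rot: [[0.006, -1.0, -0.027], [-1.0, -0.006, -0.002], [0.002, 0.027, -1.0]]
wrist_force: [-3.4, 18.0, -0.3]
gripper_width: 0.159
```

Request:
carry_out:
  steps:
    - [[-1, 0, 0], 0]
    - [[-3, 0, 0], 0]
    - [[-3, 0, -5], 0]
    - [[-3, 0, -10], 0]
    - [[-1, 4, -10], -8]
    - [[2, 8, -10], -16]
    - [[6, 9, -10], -24]
    - [[8.6, 9, -10], -32]
    - [[8.6, 9, -10], -41]
    - [[8.6, 9, -10], -49]
    - [[8.6, 9, -10], -57]
    - [[8.6, 9, -10], -66]
    - [[8.6, 9, -10], -74]
    - [[8.6, 9, -10], -82]
    - [[8.6, 9, -10], -90.1]
    - [[8.6, 9, -10], -90.1]
    - [[8.6, 9, -10], -90.1]
  gripper: 0.4

```text
time_s: 12.95
tcp_pos: [0.49, -0.0603, 0.1298]
ee_rot: [[1.0, 0.005, -0.027], [0.004, -1.0, -0.002], [-0.027, 0.002, -1.0]]
wrist_force: [0.6, -0.1, 0.5]
gripper_width: 0.702
```

```bash
python3 look.py 4 .581 -.06 0; python3 - <<'E'
from h import *
s=r.sense();print(s['ee_rot'].round(4).tolist(),s['gripper_width'])
o=cv2.imread("pics/w4.png");cv2.imwrite("pics/w4b.png",cv2.resize(o,(800,600),interpolation=3))
E
```

```text
top [ 0.585  -0.0582  0.0104] 0.6 418 449
[([0.581, -0.0629, 0.0231], 0.96)]
scene [ 0.5822 -0.0575 -0.0267] -1.5 189 712
[([0.5811, -0.0591, 0.0238], 0.87)]
13.25 [ 0.4901 -0.06    0.1297] [0.9 0.6 0.2]
[[0.9996, 0.0071, -0.0265], [0.007, -1.0, -0.0021], [-0.0265, 0.0019, -0.9996]] 0.7032541678728983
```

View pics/w4b.png

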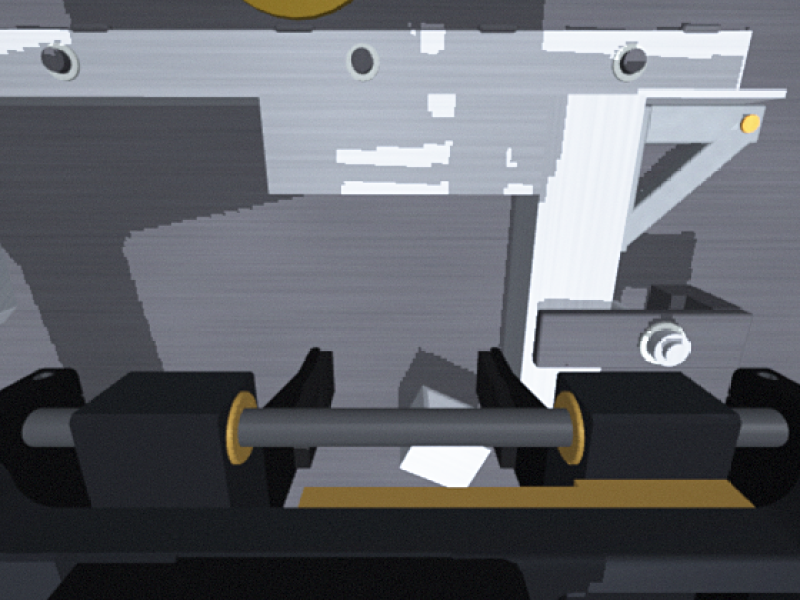

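Request:
carry_out:
  steps:
    - [[0, 0, 4], 0]
    - [[0, 0, 8], 0]
    - [[0, 0, 10], 0]
    - [[1.5, 0, 10], 0]
    - [[3, 0, 10], 0]
    - [[4.2, 0, 10], 0]
    - [[4.9, 0, 10], 0]
    - [[5.4, 0, 10], 0]
    - [[5.6, 0, 10], 0]

```text
time_s: 14.2
tcp_pos: [0.5436, -0.0598, 0.0283]
ee_rot: [[1.0, 0.007, -0.027], [0.007, -1.0, -0.002], [-0.027, 0.002, -1.0]]
wrist_force: [-0.4, 0.6, 0.1]
gripper_width: 0.702
```

Request:
carry_out:
  steps:
    - [[0.1, 0, 0], 0]
    - [[0.2, 0, 0], 0]
    - [[0.3, 0, 0], 0]
    - [[0.4, 0, 0], 0]

```text
time_s: 14.6
tcp_pos: [0.5458, -0.06, 0.0281]
ee_rot: [[1.0, 0.006, -0.03], [0.006, -1.0, -0.002], [-0.03, 0.002, -1.0]]
wrist_force: [-4.4, 0.9, 3.0]
gripper_width: 0.697
```

Request:
carry_out:
  steps:
    - [[0.1, 0, 0], 0]
    - [[0.2, 0, 0], 0]
    - [[0.3, 0, 0], 0]
    - [[0.4, 0, 0], 0]

```text
time_s: 15.0
tcp_pos: [0.5457, -0.0603, 0.0274]
ee_rot: [[0.999, 0.006, -0.039], [0.005, -1.0, -0.003], [-0.039, 0.003, -0.999]]
wrist_force: [-10.2, 1.9, 7.3]
gripper_width: 0.701
```

Request:
carry_out:
  steps:
    - [[-1, 0, 0], 0]
    - [[-3, 0, 0], 0]
    - [[-6, 0, 0], 0]
    - [[-6, 0, -4], 0]
    - [[-6, 2, -8], 0]
    - [[-6, 4, -8], 0]
    - [[-6, 4, -8], 0]
    - [[-6, 4, -8], 0]

```text
time_s: 15.8
tcp_pos: [0.4891, -0.1005, 0.1097]
ee_rot: [[0.999, 0.004, -0.038], [0.004, -1.0, -0.002], [-0.038, 0.002, -0.999]]
wrist_force: [-0.2, 0.3, -0.8]
gripper_width: 0.701
```

```bash
python3 look.py 5 .581 -.06 0; python3 - <<'E'
from h import *
c=r.calibration("wrist")
corner=proj(c,[[.607,-.136,.05],[.557,-.136,.05],[.607,.014,.05]]);print(corner.round(1).tolist())
w=cv2.imread("pics/w5.png");u,v=corner[1].astype(int)
a=w[max(0,v-110):v+70,max(0,u-150):u+90];print(u,v,a.shape)
cv2.imwrite("pics/c5.png",cv2.resize(a,(800,600),interpolation=3))
E
```

```text
top [ 0.5851 -0.0558  0.0097] 0.6 304 564
[([0.5848, -0.063, 0.0239], 0.74)]
[([0.5824, -0.0588, 0.0258], 0.87)]
16.1 [ 0.489  -0.1     0.1093] [-0.4 -0.5  0.1]
[[338.2, 58.5], [333.5, 135.5], [112.9, 56.7]]
333 135 (180, 240, 3)
```

View pics/c5.png

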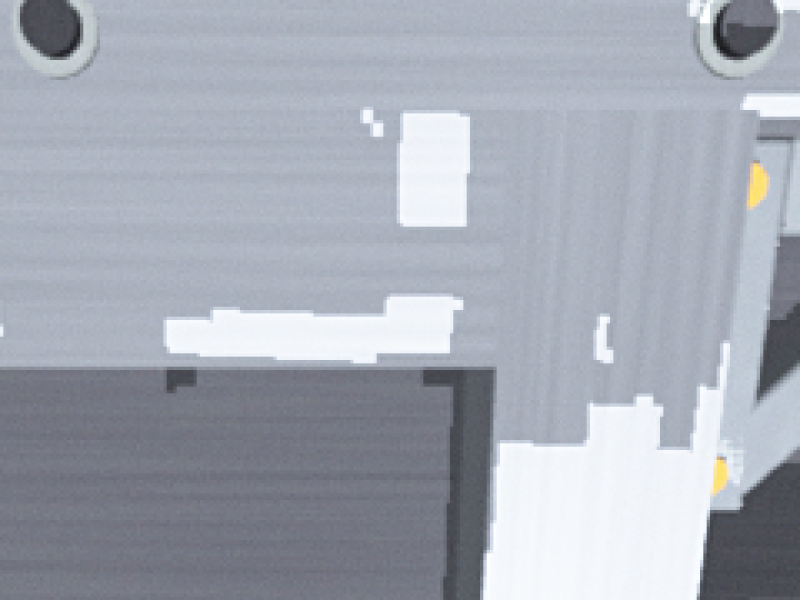

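Request:
carry_out:
  steps:
    - [[-2, -3, -4], 0]
    - [[-4, -6, -8], 0]
    - [[-6, -9, -12], 0]
    - [[-6, -9, -12], 0]
    - [[-6, -9, -12], 0]

```text
time_s: 16.65
tcp_pos: [0.4338, -0.0088, 0.2332]
ee_rot: [[0.999, 0.009, -0.035], [0.009, -1.0, -0.001], [-0.036, 0.001, -0.999]]
wrist_force: [0.2, -0.2, -0.2]
gripper_width: 0.696
```

```bash
python3 - <<'E'
from h import *
for c in("top","scene"):
    r.capture(c)
    for t in("offcut_mid","plate","tube_mid"): print(c,t,[(np.round(d["centre"],4).tolist(),round(d["confidence"],2)) for d in r.place_of(c,t)[:2]])
s=r.sense();print(s["time_s"],s["tcp_pos"].round(3),s["wrist_force"].round(1))
print(r.finish_job())
E
```

```text
top offcut_mid [([0.6122, -0.0366, 0.0373], 0.55), ([0.3805, -0.0904, 0.0263], 0.53)]
top plate [([0.506, 0.2665, 0.0022], 0.77)]
top tube_mid []
scene offcut_mid [([0.5326, 0.5578, 0.0006], 0.63), ([0.5792, -0.059, 0.0245], 0.46)]
scene plate [([0.5033, 0.2617, -0.0019], 0.85), ([0.6084, -0.0327, 0.0416], 0.36)]
scene tube_mid [([0.5803, -0.0565, 0.025], 0.89)]
17.05 [ 0.433 -0.011  0.23 ] [ 0.3  1.4 -0.5]
the job is handed in; nothing more can be done
None
```

The loose tube is in the jig corner, flat against the fence with its end butted against the clamped tube. I handed the job in at about 17 s of the 51 s allowed.

**What I did:** I pushed the tube broadside with both fingers until it lay flat on the fence. I then pushed its far end along the fence until it met the clamped tube, which pushed back with about 18 N. A last light press of about 10 N seated it against the fence again, and I drew the arm back 0.23 m above the table. I did not lift it. The largest wrist force I read at the end of any move was about 20 N.

**What the last checks showed:**
- **Fit:** the last wrist close-up (about 0.65 mm per pixel) shows no gap at the fence or at the butt joint. Tighter than that was felt by contact only.
- **Position:** the scene camera puts the tube centre at (0.580, -0.057). Home, worked out from the measured corner, is about (0.582, -0.060).
- **Other things:** the plate was found within 4 mm of its starting place, and the offcut within 1 mm in the top view. I did not re-measure the rest.

**What failed or disagreed:**
- **Top camera:** it did not find the tube in the final check, probably because the arm was in the way. My earlier outline fits were also unreliable wherever the arm hid part of the tube.
- **Offcut:** the scene camera reported other objects as the offcut, so the offcut check rests on the top view's second-ranked, lower-confidence detection.

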